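# Loosen the rack clamp's locking ring two turns and push the jaw open

### The job

Free the rack of blue pipette tips in the bench clamp: with a fingertip, roll the knurled rim of the clamp's locking ring anticlockwise (seen from above) by two full turns, no more and no less, and only then push the ear of the sliding jaw towards the ring until the jaw is fully back at its stop. Touch and push only: do not lift or shift the rack or anything else on the bench, and finish clear of everything.

Things in the scene. Friction and masses are not known exactly. Their poses are not given: they have to be found in the camera images.
- fixture: the rack clamp: a grey base plate 200 mm (its x) by 360 mm (its y), 12 mm thick, fixed to the bench. Its origin lies on the bench surface, under a point 30 mm in -y of the plate's centre; x points away from the robot across the plate, y along the plate from the ring towards the rack, z up. All offsets below are in this frame
- ring_centre (a point): on the axis of the locking ring, half-way up its rim, at (0, -75, 38) mm in the fixture's frame. A dark steel disc with a vertical axis; its rim runs from 26 to 50 mm above the bench, with 14 mm of air under it. 14 upright rounded ribs, 5 mm wide, stand out to a radius of 50 mm from a body of 45 mm radius. Too wide to pinch. A finger has 40 mm of free room all around the ribs
- ring (a joint): turn of the locking ring in rad, growing anticlockwise seen from above (loosening); 6.283 is a full turn. It starts at or a touch off its tight stop (0 to 0.4), runs to 18.8 and stays where it is left. About 0.05 N m turns it: a fingertip leaning lightly on the rim (2 or 3 mm in among the ribs) and moved along it takes the rim with it, less some slip
- ring_dot (a point): the dark dot, 10 mm across, on the ring's flat top, 30 mm from the axis and 50 mm above the bench; it goes round with the ring and serves to count turns
- ear (a point): the ear of the sliding jaw, 48 mm above the bench: a plain aluminium upright at the jaw's near end, 26 mm wide (fixture x), 12 mm thick (y), its top 60 mm above the bench; at (-83, 54, 48) mm in the fixture's frame at first. Its +y face is bare: the rack ends about 25 mm short of the ear in x, so a shut gripper can come down beside it there, over the base plate
- jaw (a joint): how far the jaw has slid away from the rack, towards the ring (fixture -y), in m: 0 against the rack, 0.022 at its stop. It slides stiffly (about 2 N) and stays where left. The jaw is an aluminium bar along fixture x beside the rack, its top 38 mm above the bench, with the ear at its near end and a flat tongue under the ring
- rack_mid (a point): centre of the rack of blue pipette tips in the clamp (85 mm in fixture x, 110 mm in y, loose, 0.35 kg), 35 mm above its underside, which stands on the base plate; the tips' tops are 82 mm above the bench
- vial_mid (a point): bystander: a small capped vial, 28 mm across, 50 mm tall, standing loose on the bench; its centre, 25 mm up
- flask_mid (a point): bystander: a white plastic bottle, 56 mm across, 90 mm tall, standing loose on the bench; its centre, 45 mm up
- beaker_mid (a point): bystander: a clear glass beaker, 66 mm across, 85 mm tall, standing loose on the bench; its centre, 42 mm up
- jar_mid (a point): bystander: an amber jar with a black cap, 48 mm across, 60 mm tall, standing loose on the bench; its centre, 30 mm up
- tipbox_mid (a point): bystander: a loose yellow tip rack, 85 x 110 mm, 58 mm tall, standing loose on the bench; its centre, 30 mm up
- timer_mid (a point): bystander: a flat white bench timer, 70 x 65 mm, 18 mm tall, standing loose on the bench; its centre, 9 mm up
- rack: the same rack; origin at the centre of its underside

How it is judged:
By the outcome, as a careful person would: the job done as asked, in the order asked, and still so for the second after the job is handed in, with the robot touching nothing.
It also fails if it takes over 72 s, if anything falls off the work surface, if the arm or the gripper's body presses on something with over 40 N, if the wrist force passes 120 N, or if a joint passes its speed limit or range.

### The arm

A 7-joint arm with a two-finger parallel gripper is mounted at the origin on the work surface. World frame = base frame: x ahead of the robot, y to its left, z up, the work surface at z = 0. Lengths are in m, angles in rad, forces in N, time in s.
With the tool pointing down it reaches from about 0.4 to 0.85 m from the base axis. Payload 4.5 kg.
Tool frame: the origin (TCP) lies on the front face of the gripper's body, between the roots of the fingers; the fingertips stand 73 mm ahead of it and the grasp point (between the pads) lies ctrl.hold_point_z ahead of it (ctrl.hold_point_z is the distance from the TCP to the grasp point, in m); z points along the fingers, y is the line along which they close (so a half turn about z gives the same grasp; the last joint's range is limited). The gripper opens to 85 mm and grips with 20 to 120 N. Pads are 22 mm wide; open, the fingers measure 114 mm over their backs; the gripper's body (76 mm by 85 mm) begins 54 mm behind the grasp point. The pads swing forward as they close: fully open they stand 13 mm farther back than shut.
Start: joints at [1.209, 0.689, -0.195, 1.565, 0.157, 0.902, -0.215], TCP at [0.241, -0.577, 0.304] pointing down, gripper open.
Joint ranges: [-3.01, 3.01], [-0.46, 2.08], [-1.47, 1.51], [0.13, 2.56], [-1, 4.14], [0.04, 2.09], [-2.66, 2.66]. Speed limits (rad/s): [2.57, 2.57, 3.14, 3.14, 3.14, 3.14, 3.14].

### API

Orientations are given as [roll, pitch, yaw] about the fixed x, y, z axes, in that order (R = Rz(yaw) Ry(pitch) Rx(roll)).
In Python, from cell import sensors, cams, workorder, ctrl gives the robot as it stands.
- The arm moves only by the tool jog_arm, never from a script. Its argument "increments" is a list that holds one entry, the list of rows, each a list of 4 numbers: the shift along the world's x, y, z in units of 120 mm (1.0 is 120 mm), then the turn about the world's z in units of pi/2 rad (1.0 is pi/2 rad). In form: [[[tx, ty, tz, turn], ...]]. A call has 1 to 8 rows; each row shifts and turns the commanded pose from where the row before left it; what a row does not reach is not made up. A row lasts 1/10 s, in which the tool goes at most 50 mm and 8.59 degrees, less where a joint would pass 70% of its speed; a pose out of reach is approached as far as the arm can. A call with a number of a shift or a turn outside -1 to 1 is refused whole. A call with a gripper value outside its range is refused whole. "jaw" is the closure, from 0 (fully open) to 1 (shut), set as the call begins (left out, the last holds). The fingers move at their own pace and stop on an object; the grip force is fixed at half the most. Time passes only in rows, so rows that do not move let the fingers close. It gives the time, the measured TCP pose, the force, the opening and the grip force at its end, in the units of the state.
- sensors.sense(): the state, without advancing time (a new reading comes with each control period).
- cams.grab_frame(name): name is "side" or "top"; returns (picture, depth): 420x560x3 uint8, red, green, blue; 420x560 float32, m along the optical axis (not along the pixel's ray), 0 where there is no reading.
- cams.camera_params(name): a dict with "fovy" (degrees; the focal length in pixels is half the picture's height over the tangent of half this angle, whatever the lens; pixels are square), "cx", "cy" (the principal point, pixels), "rvec" (rotation vector, rad) and "tvec" (3), from world to camera coordinates, as OpenCV has them. Camera axes: x right, y down, z forward; pixel columns grow to the right and rows downward; lengths in m; the calibration is good to about 2 mm. A picture is of the moment at which its call begins. camera_params takes no time and is no camera call.
- workorder.close_job(): hands the job in; it is judged then, once.
The state is a dict: "time_s": time; "joint_pos": joint angles; "joint_velocities": joint speeds; "tau": joint torques, N m; "tool_pos": TCP position; "orientation": TCP orientation; "ft_force": force on the tool from outside, world axes, zero at the start; "wrist_torque": the same for the moment, N m; "opening": finger opening in m; "grip_force": force on a finger pad.
Only numpy, scipy, OpenCV 4.12 (cv2) and the standard library are available. Lean on these libraries where they do the work, as an engineer would, in place of code of your own. Each camera call takes 0.05 s, during which the arm holds its last target. There are 200 camera calls.

## Working session

There is one attempt and no reset: what is moved stays moved. The work goes in short steps, Python scripts to look and compute and a tool call to move; the robot and the scene stay as the last step left them, time stands still between calls to the robot, and variables do not carry over. Pictures are saved under pics/ and viewed, at most 10 in all, crops included, and the job is handed in when it is done.

Besides the shell and the picture viewer there is one more tool, called after "Request:" by a JSON object that holds its "api" and its "payload". jog_arm: Moves the arm, as the interface text tells. Shifts and turns lie within -1 to 1; 1 stands for 120 mm of shift or pi/2 rad of turn. Its arguments: {"type":"object","properties":{"increments":{"type":"array"},"jaw":{"type":"number"}},"required":["increments"]}

```bash
ls; mkdir -p pics; cat > h.py <<'E'
import numpy as np, cv2
from cell import sensors, cams, workorder, ctrl
def par(n):
    p=cams.camera_params(n); f=210/np.tan(np.radians(p['fovy'])/2)
    K=np.array([[f,0,p['cx']],[0,f,p['cy']],[0,0,1]]); R=cv2.Rodrigues(np.array(p['rvec'],float))[0]
    return K,R,np.array(p['tvec'],float).ravel(),p
def ray(n,u,v,z):
    K,R,t,p=par(n); c=-R.T@t; d=R.T@np.linalg.inv(K)@np.array([u,v,1.])
    return c+d*(z-c[2])/d[2]
def proj(n,P):
    K,R,t,p=par(n); q=K@(R@np.array(P,float)+t); return q[:2]/q[2]
def cloud(n,d):
    K,R,t,p=par(n); v,u=np.mgrid[:420,:560]
    X=np.stack([u,v,np.ones_like(u)],-1)@np.linalg.inv(K).T*d[...,None]
    return (X-t)@R
E
python3 - <<'E'
from h import *
for n in('top','side'):
    im,d=cams.grab_frame(n); cv2.imwrite(f'pics/{n}0.png',im[...,::-1]); np.savez(f'{n}0.npz',im=im,d=d); print(n,par(n)[3])
s=sensors.sense(); print(s, ctrl.hold_point_z)
E
```

```text
pics
top {'fovy': 56.381101068294385, 'cx': 275.8554742486942, 'cy': 202.7625074986238, 'rvec': array([ 2.15399767, -2.16043697,  0.16502259]), 'tvec': array([0.08184314, 0.56998675, 0.92446405])}
side {'fovy': 48.63800784317003, 'cx': 282.8018923969835, 'cy': 207.6222806239877, 'rvec': array([ 0.92958805, -2.45167481,  1.15088795]), 'tvec': array([0.49300321, 0.27903927, 0.81475776])}
{'time_s': 0.1, 'joint_pos': array([ 1.20881126,  0.68992933, -0.19451216,  1.56625887,  0.157286  ,
        0.90247872, -0.21515616]), 'joint_velocities': array([-4.70026896e-04, -9.41346027e-04, -3.30447461e-04, -2.66292513e-03,
        7.09000778e-04,  9.40352198e-05,  2.16796711e-05]), 'tau': array([-3.10490926e-03, -5.40604770e+01, -1.27170626e+00, -1.58986080e+01,
        9.25540924e-03,  4.40613250e-03,  3.18308503e-05]), 'tool_pos': array([ 0.24074404, -0.57626652,  0.30314067]), 'orientation': array([-3.13991092e+00,  1.12127274e-04,  3.95792833e-01]), 'ft_force': array([-0.18826791, -0.36975691,  0.33298376]), 'wrist_torque': array([0.0040094 , 0.00070775, 0.01588107]), 'grip_force': 0.0, 'opening': 0.08544680394188614} 0.0539
```

View pics/top0.png

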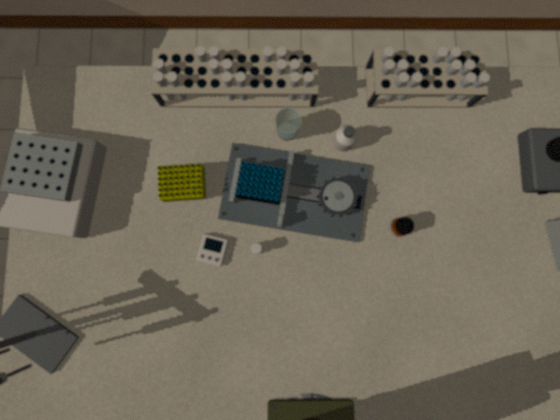

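View pics/side0.png

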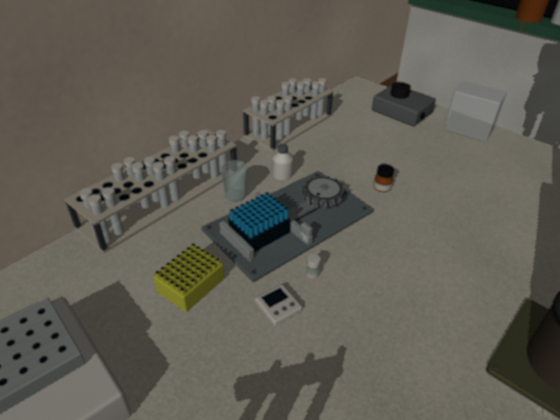

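Top view: plate corners are at about (234,145), (372,163), (360,240) and (220,220), the ring at (338,196), and the ear near (283,220). The vial is at (256,248), the timer at (212,250), the bottle at (345,137) and the jar at (402,226). The side view shows the same layout, with the ring at (324,190) and the ear near (306,232).

```bash
python3 - <<'E'
from h import *
# plate corners, hand-seeded then mask-based
T=np.load('top0.npz'); S=np.load('side0.npz')
for n,Z in(('top',T),('side',S)):
    P=cloud(n,Z['d']); z=P[...,2]; ok=Z['d']>0
    im=cv2.cvtColor(Z['im'],cv2.COLOR_RGB2HSV)
    c=ray(n,*((338,196) if n=='top' else (324,190)),.05); print(n,'ring seed',c.round(4))
    m=ok&(np.hypot(P[...,0]-c[0],P[...,1]-c[1])<.3)&(z>.007)&(z<.017)
    m=cv2.morphologyEx(m.astype(np.uint8),cv2.MORPH_CLOSE,np.ones((9,9)))
    cs=max(cv2.findContours(m,0,1)[0],key=cv2.contourArea); q=cv2.convexHull(cs)
    W=np.array([ray(n,*p[0],.012)[:2] for p in q]); r=cv2.minAreaRect((W*1000).astype(np.float32)); print('plate',r)
    m=ok&(np.hypot(P[...,0]-c[0],P[...,1]-c[1])<.065)&(abs(z-.05)<.006)
    v,u=np.nonzero(m); W=np.array([ray(n,a,b,.05)[:2] for a,b in zip(u,v)])
    print('ring',cv2.minEnclosingCircle((W*1000).astype(np.float32)), W.mean(0), len(u), 'zmed',np.median(z[m]))
    for nm,zz,(a,b) in ([('vial',.05,(256,248)),('timer',.018,(212,250)),('flask',.09,(345,132)),('jar',.06,(403,226)),('beaker',.085,(288,118))] if n=='top' else [('vial',.05,(315,258)),('jar',.06,(385,170)),('flask',.09,(282,150))]):
        print(nm,ray(n,a,b,zz).round(3), P[b,a].round(3))
    a,b=((283,220) if n=='top' else (305,228)); 
    m=ok&(z>.052)&(z<.064); m[:b-25]=0;m[b+25:]=0;m[:,:a-25]=0;m[:,a+25:]=0
    v,u=np.nonzero(m); print('ear',len(u),[ (i,j,P[j,i].round(3)) for i,j in zip(u,v)][:25])
    x0=(180,100,300,260)if n=='top' else(180,150,400,290)
big=cv2.resize(T['im'][130:260,200:390],None,fx=4,fy=4,interpolation=2); cv2.imwrite('pics/c1.png',cv2.convertScaleAbs(big[...,::-1],alpha=1.6))
E
```

```text
top ring seed [ 0.585  -0.0714  0.05  ]
plate ((620.2291870117188, 31.686691284179688), (364.7484436035156, 244.0897216796875), 82.23454284667969)
ring ((586.4912109375, -69.21163177490234), 50.370338439941406) [ 0.58584327 -0.0692962 ] 1124 zmed 0.0511311751416958
vial [0.46  0.128 0.05 ] [0.46  0.128 0.048]
timer [0.456 0.238 0.018] [0.456 0.237 0.02 ]
flask [ 0.734 -0.085  0.09 ] [ 0.733 -0.085  0.092]
jar [ 0.51  -0.224  0.06 ] [ 0.51  -0.223  0.063]
beaker [0.77  0.051 0.085] [0.79  0.048 0.03 ]
ear 137 [(np.int64(262), np.int64(195), array([0.586, 0.114, 0.059])), (np.int64(268), np.int64(195), array([0.586, 0.099, 0.058])), (np.int64(274), np.int64(195), array([0.587, 0.085, 0.056])), (np.int64(275), np.int64(195), array([0.587, 0.082, 0.054])), (np.int64(278), np.int64(195), array([0.587, 0.075, 0.057])), (np.int64(279), np.int64(195), array([0.587, 0.073, 0.057])), (np.int64(280), np.int64(195), array([0.587, 0.07 , 0.054])), (np.int64(262), np.int64(196), array([0.584, 0.114, 0.056])), (np.int64(263), np.int64(196), array([0.584, 0.111, 0.057])), (np.int64(268), np.int64(19
[... 2238 characters left out ...]
, 0.083, 0.058])), (np.int64(285), np.int64(218), array([0.578, 0.081, 0.058])), (np.int64(286), np.int64(218), array([0.576, 0.08 , 0.058])), (np.int64(287), np.int64(218), array([0.575, 0.078, 0.057])), (np.int64(288), np.int64(218), array([0.574, 0.076, 0.056])), (np.int64(289), np.int64(218), array([0.57 , 0.077, 0.059])), (np.int64(280), np.int64(219), array([0.579, 0.097, 0.064])), (np.int64(282), np.int64(219), array([0.578, 0.091, 0.06 ])), (np.int64(283), np.int64(219), array([0.579, 0.086, 0.057])), (np.int64(284), np.int64(219), array([0.578, 0.085, 0.057])), (np.int64(285), np.int64(219), array([0.577, 0.083, 0.056])), (np.int64(286), np.int64(219), array([0.575, 0.082, 0.057]))]
```

View pics/c1.png

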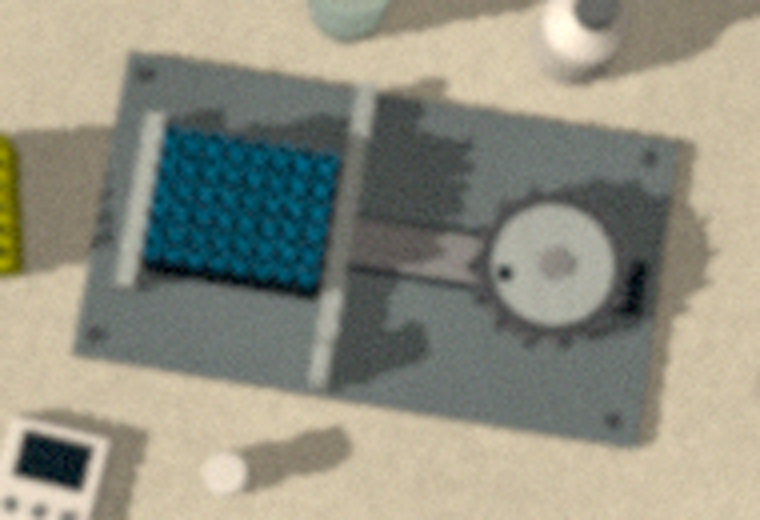

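The plate corners in the crop are near (132,52), (688,140), (640,445) and (78,352). The ring centre is at (553,263), the dot at (505,272), and the ear at the lower end of the bar near (320,380).

Request:
{"api": "jog_arm", "payload": {"increments": [[[0.177, 0.352, 0, 0], [0.177, 0.352, 0, 0], [0.177, 0.352, 0, 0], [0.177, 0.352, 0, 0], [0.177, 0.352, 0, 0], [0.177, 0.352, 0, 0]]], "jaw": 1}}

```text
time_s: 0.7
tool_pos: [0.3688, -0.3214, 0.3038]
orientation: [-3.141, 0.0, 0.396]
ft_force: [0.8, -0.6, -0.4]
opening: 0.0
grip_force: 0.0
```

Request:
{"api": "jog_arm", "payload": {"increments": [[[0.177, 0.352, 0, 0], [0.177, 0.352, 0, 0], [0.177, 0.352, 0, 0], [0.177, 0.352, 0, 0], [0.177, 0.352, 0, 0], [0.177, 0.352, 0, 0], [0, 0, 0, 0]]]}}

```text
time_s: 1.4
tool_pos: [0.4991, -0.0615, 0.304]
orientation: [-3.138, -0.005, 0.409]
ft_force: [0.1, 0.6, 0.2]
opening: 0.0002
grip_force: 0.0
```

```bash
python3 - <<'E'
from h import *
s=sensors.sense(); print(s['joint_pos'].round(3),s['tool_pos'],s['orientation'],s['opening'],s['ft_force'])
c=[ray('top',200+a/4,130+b/4,.012)[:2] for a,b in((132,52),(688,140),(640,445),(78,352))]
c=np.array(c); print(c.round(4), c.mean(0), cv2.minAreaRect((c*1000).astype(np.float32)))
print('sides',[np.linalg.norm(c[i]-c[i-1]) for i in range(4)])
print('ring',ray('top',200+553/4,130+263/4,.05),'dot',ray('top',200+505/4,130+272/4,.05))
rc=np.array([.5862,-.0690]); v=c.mean(0)-rc; print('yaw of y', np.degrees(np.arctan2(v[1],v[0])), np.linalg.norm(v))
for a,b in((c[1],c[0]),(c[2],c[3])): print(np.degrees(np.arctan2(*(b-a)[::-1])))
print('ear',ray('top',200+322/4,130+375/4,.06))
im,d=cams.grab_frame('side'); cv2.imwrite('pics/s1.png',cv2.convertScaleAbs(cv2.resize(im[60:300,200:500],None,fx=2.5,fy=2.5,interpolation=2)[...,::-1],alpha=1.5))
E
```

```text
[ 0.127  0.53  -0.145  1.932  0.107  0.684 -1.244] [ 0.49905988 -0.06149184  0.30397901] [-3.13834218 -0.00542145  0.40858078] 0.0001663728408806312 [0.08117604 0.64169047 0.17685563]
[[ 0.7296  0.1895]
 [ 0.6714 -0.1678]
 [ 0.4763 -0.1303]
 [ 0.5356  0.2212]] [0.60324149 0.02814602] ((602.6118774414062, 26.8385009765625), (362.0906066894531, 198.58709716796875), 80.72527313232422)
sides [np.float64(0.19655027017634186), np.float64(0.36209075445926364), np.float64(0.1986651862971581), np.float64(0.3565280344145529)]
ring [ 0.58563886 -0.07205749  0.05      ] dot [ 0.58013721 -0.04258737  0.05      ]
yaw of y 80.05032966864599 0.09862941743847026
80.75647590540312
80.42962334848372
ear [0.51670254 0.06959547 0.06      ]
```

View pics/s1.png

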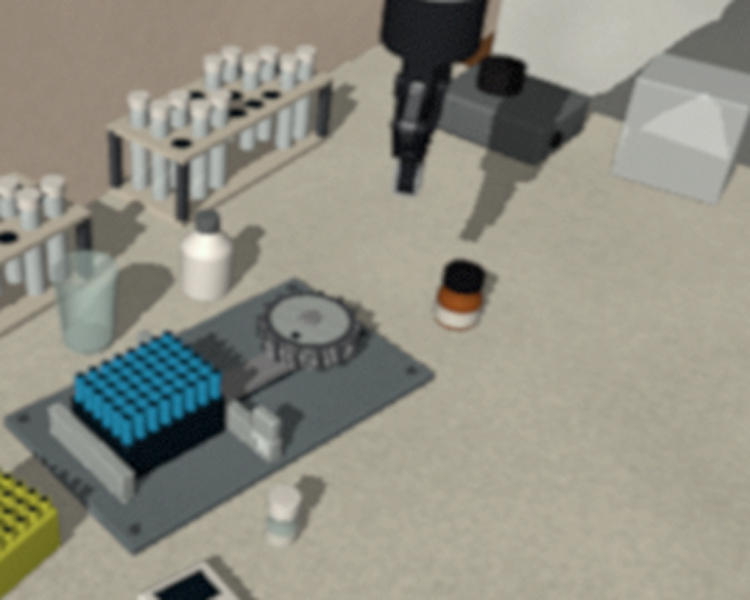

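The side view shows the shut fingertip near crop (408,185), clear of everything. The ring, with its dot at (293,335), and the ear at (263,425) match the map. Now I'll lower the finger beside the ring.

Request:
{"api": "jog_arm", "payload": {"increments": [[[0.0105, -0.0514, -0.232, -0.0848], [0.0105, -0.0514, -0.232, -0.0848], [0.0105, -0.0514, -0.232, -0.0848], [0.0105, -0.0514, -0.232, -0.0848], [0.0105, -0.0514, -0.232, -0.0848], [0.0105, -0.0514, -0.232, -0.0848], [0.0105, -0.0514, -0.232, -0.0848], [0, 0, 0, 0]]]}}

```text
time_s: 2.25
tool_pos: [0.5022, -0.115, 0.1063]
orientation: [3.138, 0.005, -0.54]
ft_force: [-0.7, 0.4, -0.2]
opening: -0.0003
grip_force: 0.0
```

Request:
{"api": "jog_arm", "payload": {"increments": [[[0.046, 0.0195, 0, 0], [0.046, 0.0195, 0, 0], [0, 0, 0, 0]]]}}

```text
time_s: 2.55
tool_pos: [0.5179, -0.1075, 0.1105]
orientation: [-3.139, -0.004, -0.534]
ft_force: [0.4, -1.3, 0.5]
opening: -0.0003
grip_force: 0.0
```

```bash
python3 - <<'E'
from h import *
s=sensors.sense(); print(s['joint_pos'].round(3),s['tool_pos'].round(4),s['orientation'].round(3),s['ft_force'].round(2))
v=s['tool_pos'][:2]-[.586,-.0715]; print(np.hypot(*v),np.degrees(np.arctan2(v[1],v[0]))%360)
a,_=cams.grab_frame('side'); cv2.imwrite('pics/s2.png',cv2.convertScaleAbs(cv2.resize(a[130:250,250:410],None,fx=5,fy=5,interpolation=2)[...,::-1],alpha=1.6))
E
```

```text
[ 0.079  0.887  0.065  1.995 -0.198  0.261 -1.793] [ 0.5179 -0.1075  0.1105] [-3.139 -0.004 -0.534] [ 0.45 -1.32  0.53]
0.07707084769297214 207.84183932521114
```

View pics/s2.png

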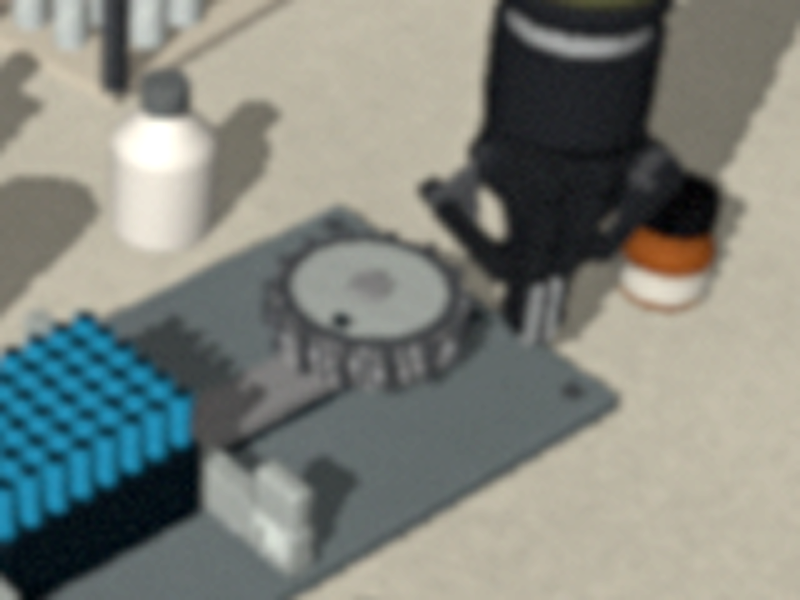

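The finger stands at crop (535,330), just off the ring, and the dot is at (341,320). I'll creep in to contact.

Request:
{"api": "jog_arm", "payload": {"increments": [[[0.03, 0.016, 0, 0], [0, 0, 0, 0], [0, 0, 0, 0]]]}}

```text
time_s: 2.9
tool_pos: [0.5194, -0.1062, 0.1093]
orientation: [-3.142, -0.0, -0.536]
ft_force: [-0.5, 0.2, -0.0]
opening: 0.0
grip_force: 0.0
```

Request:
{"api": "jog_arm", "payload": {"increments": [[[0.03, 0.016, 0, 0], [0, 0, 0, 0], [0, 0, 0, 0]]]}}

```text
time_s: 3.2
tool_pos: [0.523, -0.1044, 0.109]
orientation: [3.142, 0.0, -0.536]
ft_force: [0.4, 0.2, 0.5]
opening: -0.0002
grip_force: 0.0
```

Request:
{"api": "jog_arm", "payload": {"increments": [[[0.022, 0.012, 0, 0], [0, 0, 0, 0], [0, 0, 0, 0]]]}}

```text
time_s: 3.5
tool_pos: [0.5257, -0.103, 0.109]
orientation: [3.142, -0.0, -0.536]
ft_force: [-0.5, -0.5, 0.8]
opening: -0.0004
grip_force: 0.0
```

Request:
{"api": "jog_arm", "payload": {"increments": [[[0.022, 0.012, 0, 0], [0, 0, 0, 0], [0, 0, 0, 0]]]}}

```text
time_s: 3.8
tool_pos: [0.5283, -0.1015, 0.109]
orientation: [3.142, -0.0, -0.536]
ft_force: [-0.1, 0.3, -0.4]
opening: 0.0
grip_force: 0.0
```

Request:
{"api": "jog_arm", "payload": {"increments": [[[0.022, 0.012, 0, 0], [0, 0, 0, 0], [0, 0, 0, 0]]]}}

```text
time_s: 4.1
tool_pos: [0.531, -0.1, 0.109]
orientation: [-3.142, -0.0, -0.536]
ft_force: [-0.7, -0.3, -1.0]
opening: -0.0003
grip_force: 0.0
```

Request:
{"api": "jog_arm", "payload": {"increments": [[[0.015, 0.008, 0, 0], [0, 0, 0, 0], [0, 0, 0, 0]]]}}

```text
time_s: 4.4
tool_pos: [0.5327, -0.0991, 0.109]
orientation: [3.142, -0.0, -0.536]
ft_force: [-0.3, 0.6, 0.1]
opening: 0.0001
grip_force: 0.0
```

Request:
{"api": "jog_arm", "payload": {"increments": [[[0.015, 0.008, 0, 0], [0, 0, 0, 0], [0, 0, 0, 0]]]}}

```text
time_s: 4.7
tool_pos: [0.5336, -0.0986, 0.1089]
orientation: [3.14, 0.001, -0.537]
ft_force: [-3.0, -1.2, 1.0]
opening: 0.0003
grip_force: 1.2
```

```bash
cat > orb.py <<'E'
from h import *
def orb(th0,D0,th1,D1,n,C=(.586,-.0715)):
    a=np.radians(np.linspace(th0,th1,n+1)); r=np.linspace(D0,D1,n+1)
    p=np.c_[r*np.cos(a),r*np.sin(a)]; return np.c_[np.diff(p,axis=0)/.12,np.zeros(n),np.diff(a)/(np.pi/2)].round(4).tolist()
def at(C=(.586,-.0715)):
    s=sensors.sense(); v=s['tool_pos'][:2]-C; print('D %.4f th %.2f yaw %.1f'%(np.hypot(*v),np.degrees(np.arctan2(v[1],v[0]))%360,np.degrees(s['orientation'][2])),s['tool_pos'].round(4),'j',s['joint_pos'].round(2),'F',s['ft_force'].round(1))
def dot(C=(.586,-.0715)):
    im,d=cams.grab_frame('top'); g=im.astype(int).max(2); u0,v0=proj('top',[*C,.05])
    best=[]
    for a in range(0,360,2):
        u,v=proj('top',[C[0]+.03*np.cos(np.radians(a)),C[1]+.03*np.sin(np.radians(a)),.05])
        best.append(cv2.getRectSubPix(im.max(2),(3,3),(float(u),float(v))).mean())
    b=np.array(best); i=b.argmin(); k=np.arange(i-6,i+7); w=np.clip(np.median(b)-b[k%180],0,None)
    print('dot az %.1f  (min %.0f med %.0f)'%((w@k/w.sum()*2)%360,b.min(),np.median(b)))
    return im
E
python3 - <<'E'
from orb import *
at(); print(orb(207.3,.058,229.8,.059,3))
T=np.load('top0.npz'); cams_grab=cams.grab_frame
dot()
E
```

```text
D 0.0590 th 207.29 yaw -30.8 [ 0.5336 -0.0986  0.1089] j [ 0.05  0.9   0.08  1.95 -0.21  0.3  -1.81] F [-3.  -1.2  1. ]
[[0.0303, -0.0557, 0.0, 0.0833], [0.0376, -0.0516, 0.0, 0.0833], [0.0442, -0.0465, 0.0, 0.0833]]
dot az 220.0  (min 24 med 123)
```

```bash
python3 - <<'E'
s=open('orb.py').read()
i=s.index('def dot')
s=s[:i]+'''def dot(C=(.586,-.0715),Z=None,n='top'):
    im,d=(Z['im'],Z['d']) if Z is not None else cams.grab_frame(n)
    zc=cloud(n,d)[...,2]; hi=cv2.dilate(((zc>.065)|(d==0)).astype(np.uint8),np.ones((3,3))); a=np.arange(0,360,2.); g=im.max(2); b=[];vis=[]
    for q in np.radians(a):
        u,v=map(float,proj(n,[C[0]+.03*np.cos(q),C[1]+.03*np.sin(q),.05]))
        b.append(cv2.getRectSubPix(g,(3,3),(u,v)).mean()); vis.append(hi[int(round(v)),int(round(u))]==0)
    b=np.array(b);vis=np.array(vis); med=np.median(b[vis]); w=np.where(vis,np.clip(med*.8-b,0,None),0); i=w.argmax(); k=np.arange(i-9,i+10)
    print(n,'dot az %.1f wmax %.0f med %.0f hidden'%((w[k%180]@k/w.sum()*2)%360 if w.sum() else -1,w.max(),med),a[~vis][[0,-1]] if (~vis).any() else None, 'other w',(w.sum()-w[k%180].sum()).round())
'''
open('orb.py','w').write(s)
E
python3 - <<'E'
from orb import *
for n in('top','side'): dot(Z=np.load(n+'0.npz'),n=n); dot(n=n)
E
```

```text
top dot az 100.4 wmax 31 med 108 hidden None other w 0.0
top dot az 100.4 wmax 34 med 126 hidden [  2. 270.] other w 0.0
side dot az 97.7 wmax 20 med 92 hidden None other w 0.0
side dot az 89.9 wmax 6 med 98 hidden [  0. 358.] other w 0.0
```

Request:
{"api": "jog_arm", "payload": {"increments": [[[0.0303, -0.0557, 0.0, 0.0833], [0.0376, -0.0516, 0.0, 0.0833], [0.0442, -0.0465, 0.0, 0.0833], [0, 0, 0, 0], [0, 0, 0, 0]]]}}

```text
time_s: 5.35
tool_pos: [0.5486, -0.1168, 0.1092]
orientation: [-3.141, -0.002, -0.147]
ft_force: [-1.1, -0.6, 0.5]
opening: -0.0001
grip_force: 0.6
```

```bash
python3 - <<'E'
from orb import *
at(); dot(); dot(n='side')
E
```

```text
D 0.0587 th 230.46 yaw -8.4 [ 0.5486 -0.1168  0.1092] j [ 0.12  0.91  0.01  1.9  -0.02  0.34 -1.57] F [-1.1 -0.6  0.5]
top dot az 124.5 wmax 32 med 123 hidden [168. 260.] other w 0.0
side dot az 122.9 wmax 22 med 97 hidden [80. 82.] other w 0.0
```

```bash
python3 - <<'E'
from orb import *
for k in range(4): print(orb(230+60*k,.0587,290+60*k,.0587,8))
E
```

```text
[[0.0516, -0.0378, 0.0, 0.0833], [0.0561, -0.0308, 0.0, 0.0833], [0.0596, -0.0232, 0.0, 0.0833], [0.0622, -0.0152, 0.0, 0.0833], [0.0636, -0.007, 0.0, 0.0833], [0.064, 0.0014, 0.0, 0.0833], [0.0632, 0.0097, 0.0, 0.0833], [0.0614, 0.0179, 0.0, 0.0833]]
[[0.0586, 0.0258, 0.0, 0.0833], [0.0547, 0.0332, 0.0, 0.0833], [0.0499, 0.0401, 0.0, 0.0833], [0.0442, 0.0462, 0.0, 0.0833], [0.0378, 0.0516, 0.0, 0.0833], [0.0308, 0.0561, 0.0, 0.0833], [0.0232, 0.0596, 0.0, 0.0833], [0.0152, 0.0622, 0.0, 0.0833]]
[[0.007, 0.0636, 0.0, 0.0833], [-0.0014, 0.064, 0.0, 0.0833], [-0.0097, 0.0632, 0.0, 0.0833], [-0.0179, 0.0614, 0.0, 0.0833], [-0.0258, 0.0586, 0.0, 0.0833], [-0.0332, 0.0547, 0.0, 0.0833], [-0.0401, 0.0499, 0.0, 0.0833], [-0.0462, 0.0442, 0.0, 0.0833]]
[[-0.0516, 0.0378, 0.0, 0.0833], [-0.0561, 0.0308, 0.0, 0.0833], [-0.0596, 0.0232, 0.0, 0.0833], [-0.0622, 0.0152, 0.0, 0.0833], [-0.0636, 0.007, 0.0, 0.0833], [-0.064, -0.0014, 0.0, 0.0833], [-0.0632, -0.0097, 0.0, 0.0833], [-0.0614, -0.0179, 0.0, 0.0833]]
```

Request:
{"api": "jog_arm", "payload": {"increments": [[[0.0516, -0.0378, 0.0, 0.0833], [0.0561, -0.0308, 0.0, 0.0833], [0.0596, -0.0232, 0.0, 0.0833], [0.0622, -0.0152, 0.0, 0.0833], [0.0636, -0.007, 0.0, 0.0833], [0.064, 0.0014, 0.0, 0.0833], [0.0632, 0.0097, 0.0, 0.0833], [0.0614, 0.0179, 0.0, 0.0833]]]}}

```text
time_s: 6.25
tool_pos: [0.6056, -0.1273, 0.1091]
orientation: [3.141, 0.001, 0.906]
ft_force: [-0.7, -2.8, -0.5]
opening: 0.0001
grip_force: 0.8
```

```bash
python3 - <<'E'
from orb import *
at(); dot(); dot(n='side')
E
```

```text
D 0.0592 th 289.38 yaw 51.9 [ 0.6056 -0.1273  0.1091] j [ 0.27  0.95 -0.25  1.7   0.4   0.53 -0.89] F [-0.7 -2.8 -0.5]
top dot az 180.9 wmax 31 med 117 hidden [236. 284.] other w -0.0
side dot az 185.0 wmax 20 med 96 hidden None other w 0.0
```

Tracking well, with little slip.

Request:
{"api": "jog_arm", "payload": {"increments": [[[0.0586, 0.0258, 0.0, 0.0833], [0.0547, 0.0332, 0.0, 0.0833], [0.0499, 0.0401, 0.0, 0.0833], [0.0442, 0.0462, 0.0, 0.0833], [0.0378, 0.0516, 0.0, 0.0833], [0.0308, 0.0561, 0.0, 0.0833], [0.0232, 0.0596, 0.0, 0.0833], [0.0152, 0.0622, 0.0, 0.0833]]]}}

```text
time_s: 7.15
tool_pos: [0.6446, -0.0819, 0.1093]
orientation: [3.139, 0.001, 1.951]
ft_force: [4.0, -2.8, -2.6]
opening: 0.0001
grip_force: 1.8
```

```bash
python3 - <<'E'
from orb import *
at(); dot(); dot(n='side')
E
```

```text
D 0.0595 th 349.91 yaw 111.8 [ 0.6446 -0.0819  0.1093] j [ 0.33  1.02 -0.52  1.6   0.7   0.72 -0.15] F [ 4.  -2.8 -2.6]
top dot az 242.7 wmax 32 med 118 hidden [ 50. 350.] other w 0.0
side dot az 249.4 wmax 22 med 96 hidden [16. 34.] other w 0.0
```

Request:
{"api": "jog_arm", "payload": {"increments": [[[0.007, 0.0636, 0.0, 0.0833], [-0.0014, 0.064, 0.0, 0.0833], [-0.0097, 0.0632, 0.0, 0.0833], [-0.0179, 0.0614, 0.0, 0.0833], [-0.0258, 0.0586, 0.0, 0.0833], [-0.0332, 0.0547, 0.0, 0.0833], [-0.0401, 0.0499, 0.0, 0.0833], [-0.0462, 0.0442, 0.0, 0.0833]]]}}

```text
time_s: 8.05
tool_pos: [0.6237, -0.0251, 0.1094]
orientation: [3.139, 0.001, 2.997]
ft_force: [2.4, 1.3, -0.6]
opening: 0.0001
grip_force: 1.8
```

```bash
python3 - <<'E'
from orb import *
at(); dot(); dot(n='side')
E
```

```text
D 0.0598 th 50.92 yaw 171.7 [ 0.6237 -0.0251  0.1094] j [ 0.36  1.06 -0.74  1.67  0.95  0.81  0.59] F [ 2.4  1.3 -0.6]
top dot az 305.0 wmax 32 med 118 hidden [  0. 358.] other w 1.0
side dot az 309.1 wmax 15 med 96 hidden None other w 0.0
```

Request:
{"api": "jog_arm", "payload": {"increments": [[[-0.0516, 0.0378, 0.0, 0.0833], [-0.0561, 0.0308, 0.0, 0.0833], [-0.0596, 0.0232, 0.0, 0.0833], [-0.0622, 0.0152, 0.0, 0.0833], [-0.0636, 0.007, 0.0, 0.0833], [-0.064, -0.0014, 0.0, 0.0833], [-0.0632, -0.0097, 0.0, 0.0833], [-0.0614, -0.0179, 0.0, 0.0833]]]}}

```text
time_s: 8.95
tool_pos: [0.5647, -0.0156, 0.1091]
orientation: [3.139, 0.0, -2.241]
ft_force: [-0.1, 3.5, 0.6]
opening: 0.0001
grip_force: 1.0
```

```bash
python3 - <<'E'
from orb import *
at(); dot(); dot(n='side')
E
```

```text
D 0.0598 th 110.88 yaw -128.4 [ 0.5647 -0.0156  0.1091] j [ 0.44  1.08 -0.91  1.85  1.16  0.86  1.39] F [-0.1  3.5  0.6]
top dot az -1.0 wmax 0 med nan hidden [  0. 358.] other w 0.0
side dot az -1.0 wmax 0 med 61 hidden [  0. 358.] other w 0.0
  return _methods._mean(a, axis=axis, dtype=dtype,
  ret = ret.dtype.type(ret / rcount)
```

Request:
{"api": "jog_arm", "payload": {"increments": [[[-0.0586, -0.0258, 0.0, 0.0833], [-0.0547, -0.0332, 0.0, 0.0833], [-0.0499, -0.0401, 0.0, 0.0833], [-0.0442, -0.0462, 0.0, 0.0833], [-0.0378, -0.0516, 0.0, 0.0833], [-0.0308, -0.0561, 0.0, 0.0833], [-0.0232, -0.0596, 0.0, 0.0833], [-0.0152, -0.0622, 0.0, 0.0833]]]}}

```text
time_s: 9.85
tool_pos: [0.5272, -0.0621, 0.1087]
orientation: [3.139, -0.0, -1.196]
ft_force: [-0.8, 1.7, 0.2]
opening: 0.0
grip_force: 0.4
```

```bash
python3 - 2>/dev/null <<'E'
from orb import *
at(); dot(); dot(n='side')
E
```

```text
D 0.0595 th 170.90 yaw -68.5 [ 0.5272 -0.0621  0.1087] j [ 0.59  1.12 -1.03  1.95  1.27  0.94  2.38] F [-0.8  1.7  0.2]
top dot az 63.7 wmax 40 med 113 hidden [ 66. 326.] other w 0.0
side dot az 62.1 wmax 19 med 97 hidden [184. 318.] other w 0.0
```

Request:
{"api": "jog_arm", "payload": {"increments": [[[-0.107, 0.017, 0, 0], [-0.107, 0.017, 0, 0], [0, 0, 0, -0.0909], [0, 0, 0, -0.0909], [0, 0, 0, -0.0909], [0, 0, 0, -0.0909], [0, 0, 0, -0.0909], [0, 0, 0, -0.0909]]]}}

```text
time_s: 10.75
tool_pos: [0.5023, -0.0577, 0.109]
orientation: [3.142, -0.001, -2.065]
ft_force: [-0.5, -0.4, -0.7]
opening: 0.0
grip_force: 0.0
```

Request:
{"api": "jog_arm", "payload": {"increments": [[[0, 0, 0, -0.0909], [0, 0, 0, -0.0909], [0, 0, 0, -0.0909], [0, 0, 0, -0.0909], [0, 0, 0, -0.0909], [0, 0, 0, -0.0909], [0, 0, 0, -0.0909], [0, 0, 0, -0.0909]]]}}

```text
time_s: 11.55
tool_pos: [0.5024, -0.0576, 0.1091]
orientation: [-3.141, -0.0, 3.076]
ft_force: [-0.4, -0.1, 0.4]
opening: 0.0002
grip_force: 0.0
```

Request:
{"api": "jog_arm", "payload": {"increments": [[[0, 0, 0, -0.0909], [0, 0, 0, -0.0909], [0, 0, 0, -0.0909], [0, 0, 0, -0.0909], [0, 0, 0, -0.0909], [0, 0, 0, -0.0909], [0, 0, 0, -0.0909], [0, 0, 0, -0.0909]]]}}

```text
time_s: 12.35
tool_pos: [0.5025, -0.0576, 0.1092]
orientation: [3.142, 0.001, 1.934]
ft_force: [0.2, 0.4, 1.0]
opening: 0.0002
grip_force: 0.0
```

```bash
python3 - 2>/dev/null <<'E'
from orb import *
at(); dot(); dot(n='side')
E
```

```text
D 0.0846 th 170.52 yaw 110.8 [ 0.5025 -0.0576  0.1092] j [ 0.38  0.94 -0.61  2.04  1.12  0.54 -0.7 ] F [0.2 0.4 1. ]
top dot az 66.5 wmax 25 med 114 hidden [114. 310.] other w 0.0
side dot az 62.2 wmax 20 med 97 hidden [184. 300.] other w 0.0
```

Request:
{"api": "jog_arm", "payload": {"increments": [[[0.082, -0.0135, 0, 0], [0.082, -0.0135, 0, 0], [0.022, -0.0036, 0, 0], [0.022, -0.0036, 0, 0], [0, 0, 0, 0]]]}}

```text
time_s: 12.95
tool_pos: [0.527, -0.0616, 0.109]
orientation: [-3.141, 0.0, 1.948]
ft_force: [-0.7, 0.1, -0.9]
opening: -0.0003
grip_force: 0.0
```

```bash
python3 - 2>/dev/null <<'E'
from orb import *
at(); dot(); dot(n='side'); print(orb(170,.0587,230,.0587,8))
E
```

```text
D 0.0598 th 170.48 yaw 111.6 [ 0.527  -0.0616  0.109 ] j [ 0.4   0.96 -0.64  1.97  1.06  0.6  -0.6 ] F [-0.7  0.1 -0.9]
top dot az 65.1 wmax 41 med 114 hidden [ 66. 326.] other w 0.0
side dot az 62.1 wmax 20 med 97 hidden [184. 322.] other w 0.0
[[-0.007, -0.0636, 0.0, 0.0833], [0.0014, -0.064, 0.0, 0.0833], [0.0097, -0.0632, 0.0, 0.0833], [0.0179, -0.0614, 0.0, 0.0833], [0.0258, -0.0586, 0.0, 0.0833], [0.0332, -0.0547, 0.0, 0.0833], [0.0401, -0.0499, 0.0, 0.0833], [0.0462, -0.0442, 0.0, 0.0833]]
```

Request:
{"api": "jog_arm", "payload": {"increments": [[[0.001, -0.0646, 0.0, 0.0833], [0.0014, -0.064, 0.0, 0.0833], [0.0097, -0.0632, 0.0, 0.0833], [0.0179, -0.0614, 0.0, 0.0833], [0.0258, -0.0586, 0.0, 0.0833], [0.0332, -0.0547, 0.0, 0.0833], [0.0401, -0.0499, 0.0, 0.0833], [0.0462, -0.0442, 0.0, 0.0833]]]}}

```text
time_s: 13.85
tool_pos: [0.5473, -0.1171, 0.1089]
orientation: [-3.141, -0.002, 3.001]
ft_force: [-0.5, 0.1, 1.2]
opening: 0.0001
grip_force: 0.5
```

```bash
python3 - 2>/dev/null <<'E'
from orb import *
at(); dot(); dot(n='side')
E
```

```text
D 0.0598 th 229.65 yaw 171.9 [ 0.5473 -0.1171  0.1089] j [ 0.6   1.06 -0.86  1.87  1.14  0.81  0.53] F [-0.5  0.1  1.2]
top dot az 116.3 wmax 32 med 114 hidden [168. 260.] other w 0.0
side dot az 116.8 wmax 21 med 97 hidden [62. 64.] other w 0.0
```

Request:
{"api": "jog_arm", "payload": {"increments": [[[0.0516, -0.0378, 0.0, 0.0833], [0.0561, -0.0308, 0.0, 0.0833], [0.0596, -0.0232, 0.0, 0.0833], [0.0622, -0.0152, 0.0, 0.0833], [0.0636, -0.007, 0.0, 0.0833], [0.064, 0.0014, 0.0, 0.0833], [0.0632, 0.0097, 0.0, 0.0833], [0.0614, 0.0179, 0.0, 0.0833]]]}}

```text
time_s: 14.75
tool_pos: [0.6056, -0.1278, 0.1089]
orientation: [-3.141, -0.003, -2.24]
ft_force: [-1.0, -2.2, 0.8]
opening: 0.0001
grip_force: 0.9
```

```bash
python3 - 2>/dev/null <<'E'
from orb import *
at(); dot(); dot(n='side')
E
```

```text
D 0.0596 th 289.22 yaw -128.3 [ 0.6056 -0.1278  0.1089] j [ 0.64  1.17 -1.03  1.68  1.17  1.03  1.66] F [-1.  -2.2  0.8]
top dot az 174.1 wmax 30 med 115 hidden [ 34. 284.] other w -0.0
side dot az 178.6 wmax 20 med 95 hidden [ 28. 104.] other w 0.0
```

Request:
{"api": "jog_arm", "payload": {"increments": [[[0.0356, -0.102, 0, 0], [0.0356, -0.102, 0, 0], [0, 0, 0, -0.0909], [0, 0, 0, -0.0909], [0, 0, 0, -0.0909], [0, 0, 0, -0.0909], [0, 0, 0, -0.0909], [0, 0, 0, -0.0909]]]}}

```text
time_s: 15.65
tool_pos: [0.6138, -0.1509, 0.109]
orientation: [3.141, -0.0, -3.109]
ft_force: [-0.8, -0.1, 0.6]
opening: 0.0001
grip_force: 0.0
```

Request:
{"api": "jog_arm", "payload": {"increments": [[[0, 0, 0, -0.0909], [0, 0, 0, -0.0909], [0, 0, 0, -0.0909], [0, 0, 0, -0.0909], [0, 0, 0, -0.0909], [0, 0, 0, -0.0909], [0, 0, 0, -0.0909], [0, 0, 0, -0.0909]]]}}

```text
time_s: 16.45
tool_pos: [0.6138, -0.1508, 0.1091]
orientation: [3.142, -0.001, 2.032]
ft_force: [-0.6, 0.0, 0.1]
opening: 0.0004
grip_force: 0.0
```

Request:
{"api": "jog_arm", "payload": {"increments": [[[0, 0, 0, -0.0909], [0, 0, 0, -0.0909], [0, 0, 0, -0.0909], [0, 0, 0, -0.0909], [0, 0, 0, -0.0909], [0, 0, 0, -0.0909], [0, 0, 0, -0.0909], [0, 0, 0, -0.0909]]]}}

```text
time_s: 17.25
tool_pos: [0.6139, -0.1508, 0.1092]
orientation: [-3.141, -0.0, 0.889]
ft_force: [-0.4, 0.3, -1.0]
opening: 0.0001
grip_force: 0.0
```

```bash
python3 - 2>/dev/null <<'E'
from orb import *
at(); dot(); dot(n='side')
E
```

```text
D 0.0840 th 289.38 yaw 51.0 [ 0.6139 -0.1508  0.1092] j [ 0.4   0.99 -0.42  1.66  0.62  0.63 -1.05] F [-0.4  0.3 -1. ]
top dot az 176.8 wmax 29 med 115 hidden None other w 0.0
side dot az 178.3 wmax 20 med 95 hidden [250. 254.] other w 0.0
```

Request:
{"api": "jog_arm", "payload": {"increments": [[[-0.027, 0.0776, 0, 0], [-0.027, 0.0776, 0, 0], [-0.0078, 0.0225, 0, 0], [-0.0078, 0.0225, 0, 0], [0, 0, 0, 0]]]}}

```text
time_s: 17.85
tool_pos: [0.6064, -0.1276, 0.1091]
orientation: [3.141, -0.0, 0.901]
ft_force: [1.0, -1.1, -0.1]
opening: -0.0002
grip_force: 0.5
```

```bash
python3 - 2>/dev/null <<'E'
from orb import *
at(); dot()
E
```

```text
D 0.0597 th 289.95 yaw 51.6 [ 0.6064 -0.1276  0.1091] j [ 0.36  0.98 -0.41  1.7   0.62  0.6  -1.09] F [ 1.  -1.1 -0.1]
top dot az 176.1 wmax 29 med 115 hidden [158. 326.] other w 0.0
```

Request:
{"api": "jog_arm", "payload": {"increments": [[[0.0586, 0.0258, 0.0, 0.0833], [0.0547, 0.0332, 0.0, 0.0833], [0.0499, 0.0401, 0.0, 0.0833], [0.0442, 0.0462, 0.0, 0.0833], [0.0378, 0.0516, 0.0, 0.0833], [0.0308, 0.0561, 0.0, 0.0833], [0.0232, 0.0596, 0.0, 0.0833], [0.0152, 0.0622, 0.0, 0.0833]]]}}

```text
time_s: 18.7
tool_pos: [0.6452, -0.0836, 0.1091]
orientation: [3.14, 0.002, 1.951]
ft_force: [3.8, -2.1, -2.2]
opening: -0.0001
grip_force: 1.6
```

```bash
python3 - 2>/dev/null <<'E'
from orb import *
at(); dot(); dot(n='side')
E
```

```text
D 0.0604 th 348.39 yaw 111.8 [ 0.6452 -0.0836  0.1091] j [ 0.4   1.06 -0.68  1.59  0.86  0.81 -0.26] F [ 3.8 -2.1 -2.2]
top dot az 234.4 wmax 32 med 117 hidden [120. 130.] other w 0.0
side dot az 241.9 wmax 20 med 96 hidden [  0. 358.] other w 0.0
```

Request:
{"api": "jog_arm", "payload": {"increments": [[[0.007, 0.0636, 0.0, 0.0833], [-0.0014, 0.064, 0.0, 0.0833], [-0.0097, 0.0632, 0.0, 0.0833], [-0.0179, 0.0614, 0.0, 0.0833], [-0.0258, 0.0586, 0.0, 0.0833], [-0.0332, 0.0547, 0.0, 0.0833], [-0.0401, 0.0499, 0.0, 0.0833], [-0.0462, 0.0442, 0.0, 0.0833]]]}}

```text
time_s: 19.6
tool_pos: [0.6249, -0.0252, 0.1093]
orientation: [3.136, 0.002, 2.997]
ft_force: [3.8, 3.6, -4.5]
opening: 0.0002
grip_force: 3.2
```

```bash
python3 - 2>/dev/null <<'E'
from orb import *
at(); dot(); dot(n='side')
E
```

```text
D 0.0604 th 49.96 yaw 171.7 [ 0.6249 -0.0252  0.1093] j [ 0.42  1.11 -0.88  1.67  1.05  0.91  0.52] F [ 3.8  3.6 -4.5]
top dot az 298.3 wmax 35 med 118 hidden [  0. 358.] other w 0.0
side dot az 302.6 wmax 18 med 97 hidden None other w 0.0
```

Request:
{"api": "jog_arm", "payload": {"increments": [[[-0.0516, 0.0378, 0.0, 0.0833], [-0.0561, 0.0308, 0.0, 0.0833], [-0.0596, 0.0232, 0.0, 0.0833], [-0.0622, 0.0152, 0.0, 0.0833], [-0.0636, 0.007, 0.0, 0.0833], [-0.064, -0.0014, 0.0, 0.0833], [-0.0632, -0.0097, 0.0, 0.0833], [-0.0614, -0.0179, 0.0, 0.0833]]]}}

```text
time_s: 20.5
tool_pos: [0.5649, -0.0153, 0.1092]
orientation: [3.138, 0.002, -2.238]
ft_force: [0.3, 3.4, -0.5]
opening: -0.0
grip_force: 2.6
```

Request:
{"api": "jog_arm", "payload": {"increments": [[[-0.0586, -0.0258, 0.0, 0.0833], [-0.0547, -0.0332, 0.0, 0.0833], [-0.0499, -0.0401, 0.0, 0.0833], [-0.0442, -0.0462, 0.0, 0.0833], [-0.0378, -0.0516, 0.0, 0.0833], [-0.0308, -0.0561, 0.0, 0.0833], [-0.0232, -0.0596, 0.0, 0.0833], [-0.0152, -0.0622, 0.0, 0.0833]]]}}

```text
time_s: 21.3
tool_pos: [0.5272, -0.0622, 0.109]
orientation: [3.14, 0.001, -1.193]
ft_force: [-0.7, 1.1, -0.3]
opening: -0.0002
grip_force: 0.5
```

```bash
python3 - 2>/dev/null <<'E'
from orb import *
at(); dot(); dot(n='side')
E
```

```text
D 0.0595 th 171.00 yaw -68.3 [ 0.5272 -0.0622  0.109 ] j [ 0.62  1.16 -1.12  1.95  1.31  1.03  2.36] F [-0.7  1.1 -0.3]
top dot az 61.0 wmax 34 med 113 hidden [ 66. 326.] other w -0.0
side dot az 58.4 wmax 18 med 97 hidden [192. 318.] other w 0.0
```

Request:
{"api": "jog_arm", "payload": {"increments": [[[-0.107, 0.017, 0, 0], [-0.107, 0.017, 0, 0], [0, 0, 0, -0.0909], [0, 0, 0, -0.0909], [0, 0, 0, -0.0909], [0, 0, 0, -0.0909], [0, 0, 0, -0.0909], [0, 0, 0, -0.0909]]]}}

```text
time_s: 22.2
tool_pos: [0.5023, -0.058, 0.109]
orientation: [3.141, -0.001, -2.064]
ft_force: [0.0, 1.1, -0.6]
opening: -0.0
grip_force: 0.0
```

Request:
{"api": "jog_arm", "payload": {"increments": [[[0, 0, 0, -0.0909], [0, 0, 0, -0.0909], [0, 0, 0, -0.0909], [0, 0, 0, -0.0909], [0, 0, 0, -0.0909], [0, 0, 0, -0.0909], [0, 0, 0, -0.0909], [0, 0, 0, -0.0909]]]}}

```text
time_s: 23.0
tool_pos: [0.5023, -0.0579, 0.1091]
orientation: [-3.141, -0.001, 3.077]
ft_force: [0.3, 0.0, -0.2]
opening: -0.0001
grip_force: 0.0
```

Request:
{"api": "jog_arm", "payload": {"increments": [[[0, 0, 0, -0.0909], [0, 0, 0, -0.0909], [0, 0, 0, -0.0909], [0, 0, 0, -0.0909], [0, 0, 0, -0.0909], [0, 0, 0, -0.0909], [0, 0, 0, -0.0909], [0, 0, 0, -0.0909]]]}}

```text
time_s: 23.8
tool_pos: [0.5023, -0.0579, 0.1091]
orientation: [-3.141, 0.0, 1.935]
ft_force: [-0.5, -0.8, 0.8]
opening: 0.0
grip_force: 0.0
```

Request:
{"api": "jog_arm", "payload": {"increments": [[[0.082, -0.0135, 0, 0], [0.082, -0.0135, 0, 0], [0.022, -0.0036, 0, 0], [0.022, -0.0036, 0, 0], [0, 0, 0, 0]]]}}

```text
time_s: 24.3
tool_pos: [0.5268, -0.062, 0.1089]
orientation: [-3.14, -0.001, 1.945]
ft_force: [-1.0, -0.6, 0.3]
opening: -0.0001
grip_force: 0.5
```

```bash
python3 - 2>/dev/null <<'E'
from orb import *
at(); dot(); dot(n='side')
E
```

```text
D 0.0600 th 170.89 yaw 111.5 [ 0.5268 -0.062   0.1089] j [ 0.5   1.02 -0.82  1.96  1.17  0.75 -0.69] F [-1.  -0.6  0.3]
top dot az 62.6 wmax 32 med 113 hidden [ 32. 326.] other w -0.0
side dot az 58.9 wmax 18 med 97 hidden [184. 318.] other w -0.0
```

Now 4 rows (30°), then I'll look.

Request:
{"api": "jog_arm", "payload": {"increments": [[[0.001, -0.0646, 0.0, 0.0833], [0.0014, -0.064, 0.0, 0.0833], [0.0097, -0.0632, 0.0, 0.0833], [0.0179, -0.0614, 0.0, 0.0833], [0, 0, 0, 0]]]}}

```text
time_s: 24.9
tool_pos: [0.5309, -0.0937, 0.1087]
orientation: [-3.141, -0.0, 2.468]
ft_force: [0.2, -0.5, -1.0]
opening: 0.0001
grip_force: 0.0
```

```bash
python3 - 2>/dev/null <<'E'
from orb import *
at(); dot(); dot(n='side')
E
```

```text
D 0.0594 th 201.99 yaw 141.4 [ 0.5309 -0.0937  0.1087] j [ 0.59  1.06 -0.9   1.93  1.2   0.83 -0.12] F [ 0.2 -0.5 -1. ]
top dot az 91.3 wmax 31 med 114 hidden [120. 274.] other w 0.0
side dot az 88.1 wmax 22 med 97 hidden [ 58. 348.] other w -0.0
```

Request:
{"api": "jog_arm", "payload": {"increments": [[[0.0158, -0.0356, 0, 0.05], [0.0188, -0.034, 0, 0.05], [0, 0, 0, 0], [0, 0, 0, 0]]]}}

```text
time_s: 25.4
tool_pos: [0.535, -0.101, 0.1089]
orientation: [-3.14, 0.0, 2.624]
ft_force: [-0.4, -2.4, -0.4]
opening: 0.0002
grip_force: 1.0
```

```bash
python3 - 2>/dev/null <<'E'
from orb import *
at(); dot(); dot(n='side')
E
```

```text
D 0.0589 th 210.09 yaw 150.3 [ 0.535  -0.101   0.1089] j [ 0.61  1.07 -0.93  1.92  1.2   0.85  0.06] F [-0.4 -2.4 -0.4]
top dot az 98.8 wmax 31 med 113 hidden [136. 270.] other w 0.0
side dot az 95.6 wmax 21 med 97 hidden None other w 0.0
```

Request:
{"api": "jog_arm", "payload": {"increments": [[[0.008, -0.0135, 0, 0], [0, 0, 0, 0], [-0.09, -0.052, 0, 0], [-0.09, -0.052, 0, 0], [0, 0, 0.35, 0], [0, 0, 0.35, 0], [0, 0, 0.05, 0]]]}}

```text
time_s: 26.2
tool_pos: [0.5162, -0.1146, 0.2034]
orientation: [3.138, 0.007, 2.627]
ft_force: [0.9, 1.2, 0.1]
opening: 0.0001
grip_force: 0.0
```

```bash
python3 - 2>/dev/null <<'E'
from orb import *
at(); dot(); dot(n='side')
im,d=cams.grab_frame('top'); P=cloud('top',d)
O=np.array([.598,.0025]); ex=np.array([.987,-.163]); ey=np.array([.163,.987])
q=P[...,:2]-O; fx=q@ex; fy=q@ey
m=(d>0)&(abs(P[...,2]-.06)<.006)&(fx>-.12)&(fx<-.055)&(abs(fy-.055)<.03); print('ear',m.sum(),fx[m].min(),fx[m].max(),fx[m].mean(),fy[m].min(),fy[m].max(),fy[m].mean())
cv2.imwrite('pics/t3.png',cv2.convertScaleAbs(cv2.resize(im[130:260,200:390],None,fx=4,fy=4,interpolation=2)[...,::-1],alpha=1.6))
E
```

```text
D 0.0821 th 211.69 yaw 150.5 [ 0.5162 -0.1146  0.2034] j [ 0.7   0.92 -1.03  1.93  1.02  0.93  0.2 ] F [0.9 1.2 0.1]
top dot az 100.4 wmax 31 med 114 hidden [178. 270.] other w 0.0
side dot az 98.2 wmax 21 med 96 hidden None other w 0.0
ear 54 -0.0948014252169774 -0.0697378872101597 -0.08266415685138197 0.050375457955547265 0.06225310451122211 0.056344882619756155
```

View pics/t3.png

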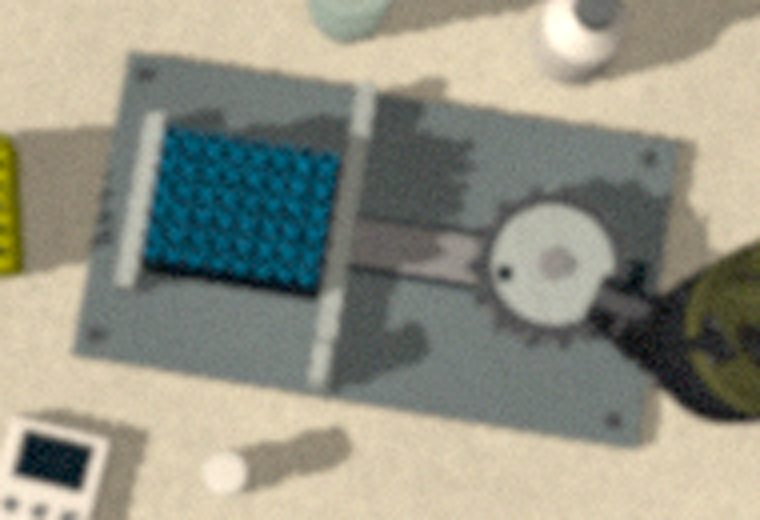

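The dot is back at (505,272), so the ring has made exactly two turns. The ear's lower bar end is at (322,350) and nothing else has moved. Next, the ear.

Request:
{"api": "jog_arm", "payload": {"increments": [[[0.02, 0.36, 0, 0.045], [0.02, 0.36, 0, 0.045], [0.02, 0.36, 0, 0.045], [0.02, 0.36, 0, 0.045], [0.02, 0.36, 0, 0.045], [0, 0, 0, 0], [0, 0, 0, 0]]]}}

```text
time_s: 27.05
tool_pos: [0.5257, 0.1015, 0.1975]
orientation: [-3.14, -0.002, 2.983]
ft_force: [-0.8, -0.9, -0.5]
opening: 0.0002
grip_force: 0.0
```

Request:
{"api": "jog_arm", "payload": {"increments": [[[0, 0, -0.23, 0], [0, 0, -0.23, 0], [0, 0, -0.23, 0], [0, 0, 0, 0], [0, 0, 0, 0]]]}}

```text
time_s: 27.55
tool_pos: [0.5262, 0.0997, 0.1158]
orientation: [-3.14, -0.002, 2.979]
ft_force: [-0.1, -0.4, 0.2]
opening: 0.0
grip_force: 0.0
```

Request:
{"api": "jog_arm", "payload": {"increments": [[[-0.011, -0.066, 0, 0], [0, 0, 0, 0], [0, 0, 0, 0]]]}}

```text
time_s: 27.85
tool_pos: [0.5258, 0.0925, 0.1172]
orientation: [3.141, 0.001, 2.98]
ft_force: [-0.3, -0.8, 0.0]
opening: -0.0004
grip_force: 0.0
```

Request:
{"api": "jog_arm", "payload": {"increments": [[[-0.0068, -0.041, 0, 0], [0, 0, 0, 0], [0, 0, 0, 0]]]}}

```text
time_s: 28.15
tool_pos: [0.5246, 0.0881, 0.1164]
orientation: [3.141, 0.0, 2.98]
ft_force: [0.5, 1.4, -0.8]
opening: 0.0002
grip_force: 0.2
```

Request:
{"api": "jog_arm", "payload": {"increments": [[[-0.0068, -0.041, 0, 0], [-0.0068, -0.041, 0, 0], [-0.0068, -0.041, 0, 0], [0, 0, 0, 0], [0, 0, 0, 0]]]}}

```text
time_s: 28.65
tool_pos: [0.5217, 0.0724, 0.1159]
orientation: [-3.14, -0.001, 2.98]
ft_force: [-0.5, 0.2, 0.2]
opening: -0.0001
grip_force: 0.0
```

Request:
{"api": "jog_arm", "payload": {"increments": [[[-0.0068, -0.041, 0, 0], [0, 0, 0, 0], [0, 0, 0, 0]]]}}

```text
time_s: 28.95
tool_pos: [0.5211, 0.0689, 0.1162]
orientation: [3.141, -0.0, 2.981]
ft_force: [-0.3, 3.7, -2.2]
opening: 0.0002
grip_force: 1.5
```

Request:
{"api": "jog_arm", "payload": {"increments": [[[-0.0034, -0.0205, 0, 0], [0, 0, 0, 0], [0, 0, 0, 0]]]}}

```text
time_s: 29.25
tool_pos: [0.521, 0.0685, 0.1163]
orientation: [3.136, -0.0, 2.982]
ft_force: [1.8, 8.0, -4.9]
opening: -0.0002
grip_force: 3.7
```

Request:
{"api": "jog_arm", "payload": {"increments": [[[-0.0034, -0.0205, 0, 0], [0, 0, 0, 0], [0, 0, 0, 0]]]}}

```text
time_s: 29.55
tool_pos: [0.521, 0.068, 0.1165]
orientation: [3.131, -0.0, 2.983]
ft_force: [1.3, 11.0, -7.4]
opening: -0.0001
grip_force: 5.7
```

Request:
{"api": "jog_arm", "payload": {"increments": [[[0.009, 0.06, 0, 0], [0.02, 0.12, 0, 0], [0, 0, 0.3, 0], [0, 0, 0.4, 0], [0, 0, 0.4, 0], [-0.1, -0.4, 0.3, 0], [-0.1, -0.4, 0.3, 0], [-0.1, -0.4, 0, 0]]]}}

```text
time_s: 30.35
tool_pos: [0.4937, -0.0403, 0.3111]
orientation: [3.14, 0.007, 2.983]
ft_force: [0.3, -0.1, -0.7]
opening: -0.0002
grip_force: 0.0
```

Request:
{"api": "jog_arm", "payload": {"increments": [[[-0.1, -0.4, 0, 0], [-0.1, -0.4, 0, 0], [-0.1, -0.4, 0, 0], [0, 0, 0, 0], [0, 0, 0, 0]]]}}

```text
time_s: 30.85
tool_pos: [0.4557, -0.1864, 0.3069]
orientation: [-3.141, -0.001, 2.977]
ft_force: [1.0, 0.5, 0.8]
opening: 0.0003
grip_force: 0.0
```

```bash
python3 - 2>/dev/null <<'E'
from orb import *
at(); dot(); dot(n='side')
im,d=cams.grab_frame('top')
O=np.array([.598,.0025]); ex=np.array([.987,-.163]); ey=np.array([.163,.987])
for D in(np.load('top0.npz')['d'],d):
    P=cloud('top',D); q=P[...,:2]-O; fx=q@ex; fy=q@ey
    m=(D>0)&(abs(P[...,2]-.06)<.006)&(fx>-.1)&(fx<-.06)&(abs(fy-.045)<.04); print('ear',m.sum(),fx[m].mean(),fy[m].min(),fy[m].max(),fy[m].mean())
    m=(D>0)&(P[...,2]>.07)&(abs(fx)<.06)&(abs(fy-.115)<.08); print('rack',P[m].mean(0))
cv2.imwrite('pics/t4.png',cv2.convertScaleAbs(cv2.resize(im[100:280,180:440],None,fx=3,fy=3,interpolation=2)[...,::-1],alpha=1.6))
E
```

```text
D 0.1738 th 221.41 yaw 170.6 [ 0.4557 -0.1864  0.3069] j [ 1.    0.8  -1.27  1.93  0.87  1.12  0.77] F [1.  0.5 0.8]
top dot az 103.2 wmax 30 med 111 hidden [ 86. 350.] other w 0.0
side dot az 98.3 wmax 21 med 94 hidden [ 58. 280.] other w 0.0
ear 54 -0.082721989298919 0.050427456038405635 0.06226241742971248 0.05635092450129708
rack [0.61917232 0.12038604 0.08164218]
ear 53 -0.08234708980176934 0.028348476677617238 0.040264512675586936 0.03469196389172687
rack [0.61896158 0.1203526  0.08157502]
```

View pics/t4.png

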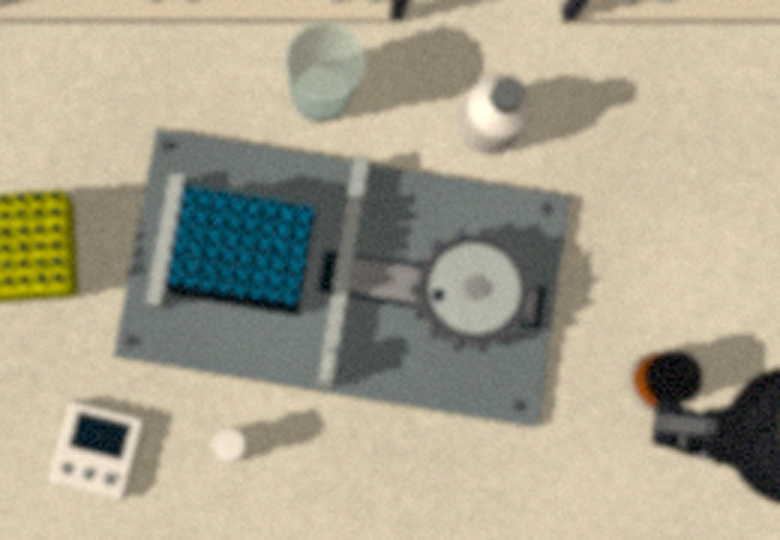

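The jaw bar at (345,270) now stands clear of the rack. The ear moved 21.7 mm, which is its stop to within camera error, and the rack and bystanders are where they were. The dot is at (438,294), and the arm is clear above the jar.

```bash
python3 -c "
from cell import workorder; print(workorder.close_job())"
```

```text
the job is handed in; nothing more can be done
None
```

The ring was rolled two full turns anticlockwise, within about 1°, and then the jaw was pushed back about 22 mm to its stop; the rack and bystanders are unmoved, the arm is clear, and the job was handed in at about 31 s.

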